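# Reset the bench interlock and restart

### The arm

A 7-joint arm with a two-finger parallel gripper is mounted at the origin on a cart in front of the work surface, level with it; the furniture and walls round the work are solid. World frame = base frame: x ahead of the robot, y to its left, z up, the work surface at z = 0. Lengths are in m, angles in degrees, forces in N, time in s.
With the tool pointing down it reaches from about 0.425 to 0.875 m from the base axis. Payload 4.7 kg.
Tool frame: the origin (TCP) lies midway between the tips of the shut fingers; the grasp point (between the pads) lies 19 mm behind it; z points along the fingers, y is the direction in which the jaws open and shut (so a half turn about z gives the same grasp; the last joint's range is limited). The gripper opens to 87 mm and grips with 3 to 60 N. Pads are 19 mm wide; open, the fingers measure 117 mm over their backs; the gripper's body (75 mm by 190 mm) begins 51 mm behind the grasp point.
Start: joints at [-74.25, 18.392, -4.016, 83.108, 1.295, 78.541, -3.26], TCP at [0.168, 0.628, 0.223] pointing down, gripper open.
Joint ranges: [-163.93, 163.93], [-17.29, 119.83], [-79.2, 71.16], [3.27, 140.29], [-89.18, 269.18], [5.43, 117.66], [-154.24, 154.24]. Speed limits (degrees/s): [147.25, 147.25, 180, 180, 180, 180, 180].

### API

Orientations are given as [roll, pitch, yaw] about the fixed x, y, z axes, in that order (R = Rz(yaw) Ry(pitch) Rx(roll)).
In Python, from cell import env gives the robot as it stands. The module is installed in compiled form; this text tells all that it offers.
- The arm moves only by the tool servo_tool, never from a script. Its argument "plan" is a list of rows, each a list of 3 entries, a list of its own where there are three numbers: the opening, from 0 (shut) to 1 (fully open), then the shift along the tool's x, y, z in cm, then the turn, a rotation vector about the tool's x, y, z in degrees. A call has 1 to 20 rows; each row shifts and turns the pose as measured when the row begins, along the tool's axes as they then stand; what a row does not reach is not made up. A row lasts 1/12 s, in which the tool goes at most 41.7 mm and 7.16 degrees, less where a joint would pass 70% of its speed; a pose out of reach is approached as far as the arm can. A call is refused whole if a number of a shift passes 4.17 or a number of a turn 7.16, either way. A call with a gripper value outside its range is refused whole. The fingers move at their own pace and stop on an object; "force" is the grip in N (left out, the last holds). Time passes only in rows, so rows that do not move let the fingers close. It gives the time, the measured TCP pose, the force and the opening at its end, in the units of the state.
- env.get_obs(): the state, without advancing time (a new reading comes with each control period).
- env.read_camera(name): name is "side" or "top" or "wrist"; returns a dict with "image" (400x640x3 uint8, blue, green, red), "fx", "fy", "cx", "cy" (pixels), "rvec" (rotation vector, rad) and "tvec" (3), from world to camera coordinates, as OpenCV has them; the wrist camera has in their place "T_tool_cam" (4x4, takes a point from camera to tool coordinates, whose origin is the TCP and whose axes are the flange's). Camera axes: x right, y down, z forward; pixel columns grow to the right and rows downward; lengths in m; the calibration is good to about 2 mm. A picture is of the moment at which its call begins: read the wrist's pose just before it. There is no depth.
- env.sign_off(): hands the job in, once; it reports no verdict.
The state is a dict: "time_s": time; "qpos": joint angles; "joint_velocities": joint speeds; "effort": joint torques, N m; "tool_pos": TCP position; "tool_rot": TCP orientation; "force": force on the tool from outside, world axes, zero at the start; "wrist_torque": the same for the moment, N m; "grip_width": finger opening in m.
Only numpy, scipy, OpenCV 4.12 (cv2) and the standard library are available. Lean on these libraries where they do the work, as an engineer would, in place of code of your own. Each camera call takes 0.05 s, during which the arm holds its last target. There are 200 camera calls.

### The job

Reset the bench's power interlock: with one fingertip on each, press the two round buttons of the grey box down together and keep both fully down until the white pointer has swung right over to its stop on the right. Then let both come up, and press the small square key in front of them down and let it go. Do not press the square key before the pointer is home, do not push the pointer itself, and leave the things lying around where they are.

Things in the scene. Friction and masses are not known exactly. Their poses are not given: they have to be found in the camera images.
- interlock_box: grey steel box with an aluminium top, 190 (x) by 150 (y) by 55 mm tall, fixed to the bench, yaw up to 30 degrees. Origin: centre of its underside; x to its back, y to its left, z up. On the level top: two round reset buttons at x -15, y +30 and -30 mm; a small square start key in front at x -68, y 0; behind, a dial with a pointer, pivot at x +50, y 0
- reset_left_top (a point): centre of the top of the left round reset button (black, flat, 26 mm across, standing 16 mm proud of the panel, 71 mm above the bench when up); moves down with the button. The two reset buttons are 60 mm apart between centres, 34 mm between their edges
- reset_right_top (a point): centre of the top of the right round reset button, the same as the left one
- reset_left (a joint): left reset button: 0 = up, 0.007 = fully down (m). Spring return, about 1.5 N at first and 4.5 N fully down
- reset_right (a joint): right reset button, the same
- start_key_top (a point): centre of the top of the square start key (black, 20x20 mm, standing 14 mm proud of the panel, 69 mm above the bench when up); moves down with the key
- start_key (a joint): start key: 0 = up, 0.006 = fully down (m). Spring return, about 1.5 N at first and 4.5 N fully down
- pointer (a joint): pointer angle (rad): 0 = pointing to the box's left (+y), 1.57 = to its back, 3.14 = home at the stop on its right (-y). Starts between 0 and 0.6. A slow spring drives it and either reset button, when up, brakes it: it moves only while both are down, takes about 3 to 4 s to get home, and stays where it is when they come up
- pointer_tip (a point): top of the pointer's outer end: a white bar 36 mm long from the pivot, its upper edge 14 mm above the panel
- flange_bolt: bystander: steel flange bolt standing on its head, 23 mm across, 50 mm tall; origin at the centre of its underside; leave it where it is
- spark_plug: bystander: spark plug lying down, 19x82x20 mm; origin at the centre of its underside; leave it where it is
- wood_block: bystander: pine offcut, 30x52x24 mm; origin at the centre of its underside; leave it where it is
- brass_tin: bystander: round tin with a press lid, 66 mm across, 56 mm tall; origin at the centre of its underside; leave it where it is
- feeler_gauge: bystander: folded feeler gauge, 18x108x12 mm; origin at the centre of its underside; leave it where it is
- pliers: bystander: pliers lying flat, 56x179x12 mm; origin at the centre of its underside; leave it where it is

How it is judged (in metres and radians):
On the way, in this order (a step that is already met when the one before it is completed fails the run):
1. both round buttons are held down together for 1.5 s (value of joint each of reset_left, reset_right above 0.0045 m), for 1.5 s.
2. still held down, the pointer reaches its right-hand stop (all of step 1 and value of joint pointer above 3 rad), for 0.1 s.
3. both round buttons are let up and the square key is pressed (value of joint each of reset_left, reset_right below 0.0015 m and value of joint start_key above 0.004 m), for 0.1 s.
4. the square key is let up (value of joint each of reset_left, reset_right, start_key below 0.0015 m), for 0.2 s.
At the end, for the whole second after the job is handed in: the pointer is at its right-hand stop (beyond 3.0 rad), both round buttons and the square key are up (within 1.5 mm), and every loose bystander is within 20 mm of where it stood (all of step 4 and value of joint pointer above 3 rad and distance of each of flange_bolt, spark_plug, wood_block, brass_tin, feeler_gauge, pliers from where it was at the start of the episode below 0.02 m); the robot touches nothing.
It fails at once if one round button is pressed down (over 5.5 mm) with the other still up (under 1 mm) ((value of joint reset_left above 0.0055 m and value of joint reset_right below 0.001 m) or (value of joint reset_right above 0.0055 m and value of joint reset_left below 0.001 m)).
It fails at once if the square key is pressed (over 2 mm) before the pointer is home (value of joint start_key above 0.002 m and value of joint pointer below 2.95 rad).
It fails at once if the robot pushes the pointer (contact force between any of the fingers, the arm and pointer above 0.5 N).
It fails at once if a bystander is moved by more than 20 mm or lifted (distance of any of flange_bolt, spark_plug, wood_block, brass_tin, feeler_gauge, pliers from where it was at the start of the episode above 0.02 m).
It also fails if it takes over 45 s, if anything falls off the work surface, if the arm or the gripper's body presses on something with over 40 N, if the wrist force passes 120 N, or if a joint passes its speed limit or range.

## Working session

There is one attempt and no reset: what is moved stays moved. The work goes in short steps, Python scripts to look and compute and a tool call to move; the robot and the scene stay as the last step left them, time stands still between calls to the robot, and variables do not carry over. Pictures are saved under pics/ and viewed, about 8 in all and at most 12, crops included, and the job is handed in when it is done.

Besides the shell and the picture viewer there is one more tool, called as name(argument=value, ...) on one line, values as JSON. servo_tool: Moves the arm, as the interface text tells. Its arguments: {"type":"object","properties":{"plan":{"type":"array"},"force":{"type":"number"}},"required":["plan"]}

```bash
mkdir -p pics
python3 - <<'E'
from cell import env
import cv2
o=env.get_obs();print(o)
for n in("top","side"):
    c=env.read_camera(n);cv2.imwrite(f"pics/{n}0.png",c["image"]);print(n,{k:v for k,v in c.items() if k!="image"})
E
```

```text
{'time_s': 0.0, 'qpos': array([-74.25009311,  18.43858002,  -4.01583111,  83.17498414,
         1.29535698,  78.53877309,  -3.25877011]), 'joint_velocities': array([-0.08220243,  0.01759311,  0.08650532,  0.04185943, -0.19138217,
       -0.06068834,  0.03396967]), 'effort': array([ 4.21232135e-04, -4.91293359e+01, -4.03496716e-01, -3.12527204e+01,
       -6.38796366e-02,  4.40497440e-02,  1.79997264e-04]), 'tool_pos': array([0.16750511, 0.62748519, 0.22146625]), 'tool_rot': array([-1.79892924e+02,  5.91193486e-03,  1.65061436e+02]), 'force': array([-0.21252457,  0.20867534, -0.33545168]), 'wrist_torque': array([-0.01717309, -0.00608958,  0.01664388]), 'grip_width': 0.08682585702325915}
top {'fx': 493.9543719672091, 'fy': 493.9543719672091, 'cx': 318.09054303794466, 'cy': 201.51436737712615, 'rvec': array([ 2.13742092, -2.11153356,  0.15635646]), 'tvec': array([0.12850932, 0.5990035 , 1.20725214])}
side {'fx': 378.39231202970876, 'fy': 378.39231202970876, 'cx': 316.7962344985121, 'cy': 196.86323569348926, 'rvec': array([ 0.38077131, -2.73429189,  1.22901748]), 'tvec': array([0.58147617, 0.08408895, 1.01771046])}
```

View pics/top0.png

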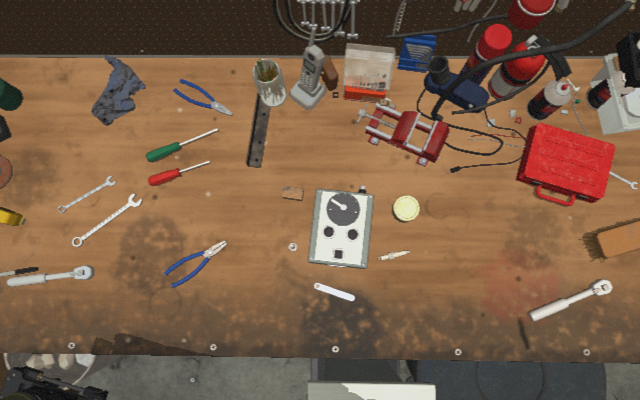

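View pics/side0.png

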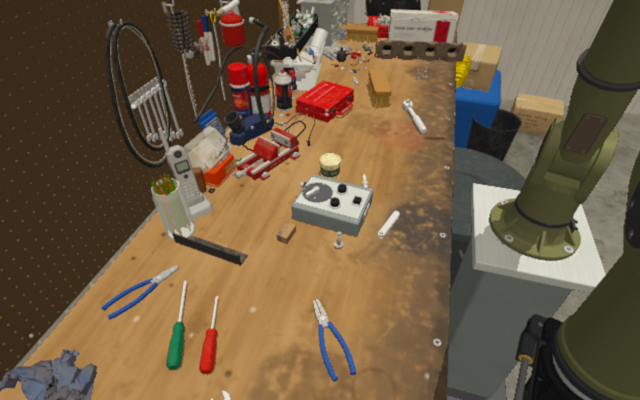

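The top view shows the box at about (342,228). The buttons are near (328,232) and (353,234), the key is at (339,254) and the dial at (343,209). The bolt is at (292,247), the spark plug at (395,256), the gauge at (334,291), the tin at (406,208) and the wood block at (292,193). I'll enlarge the box.

Run:
```python
import cv2
im=cv2.imread("pics/top0.png")[180:280,280:410]
cv2.imwrite("pics/crop.png",cv2.resize(im,None,fx=6,fy=6,interpolation=cv2.INTER_CUBIC))
```

```text
(no output)
```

View pics/crop.png

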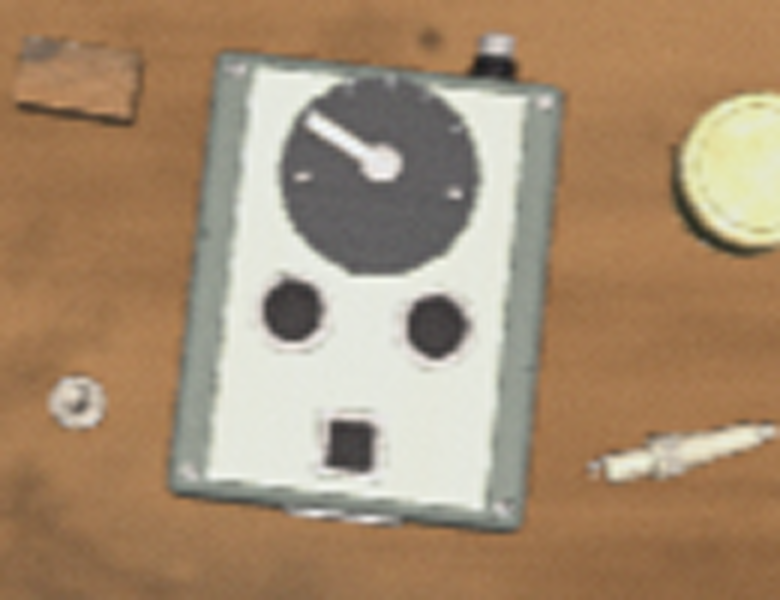

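In the crop, the left button is at (292,309), the right at (436,326), the key at (351,445) and the pivot at (382,163).

```bash
cat > h.py <<'E'
from cell import env
import cv2,numpy as np
from scipy.spatial.transform import Rotation as R
def ray(px,K,Rcw,C,z):
    d=Rcw@np.array([(px[0]-K["cx"])/K["fx"],(px[1]-K["cy"])/K["fy"],1]);return C+d*(z-C[2])/d[2]
def fit(L,Rr,K,P):
    m=np.array([[-.015,.03],[-.015,-.03],[-.068,0],[.05,0]]);q=np.array([L,Rr,K,P])[:,:2]
    a=m-m.mean(0);b=q-q.mean(0)
    th=np.arctan2((a[:,0]*b[:,1]-a[:,1]*b[:,0]).sum(),(a*b).sum())
    r=np.array([[np.cos(th),-np.sin(th)],[np.sin(th),np.cos(th)]]);t=q.mean(0)-r@m.mean(0)
    print("yaw",np.degrees(th),"origin",t,"resid mm",1e3*(q-(m@r.T+t)));print("buttons/key/mid",m@r.T+t, r@[-.015,0]+t)
def move(tgt,rotyaw):
    o=env.get_obs();Rt=R.from_euler("xyz",o["tool_rot"],degrees=True);T=R.from_euler("xyz",[180,0,rotyaw],degrees=True)
    print("t",o["time_s"],o["tool_pos"],o["tool_rot"],"F",o["force"],"w",o["grip_width"])
    print("shift cm",100*Rt.inv().apply(np.array(tgt)-o["tool_pos"]),"rotvec deg",np.degrees((Rt.inv()*T).as_rotvec()))
E
python3 - <<'E'
from h import *
c=env.read_camera("top");M=cv2.Rodrigues(c["rvec"])[0].T;C=-M@c["tvec"];print(C)
f=lambda u,v,z:ray((280+(u+.5)/6-.5,180+(v+.5)/6-.5),c,M,C,z)
fit(f(292,309,.071),f(436,326,.071),f(351,445,.069),f(382,163,.069))
for n,p in dict(bolt=(76,402),wood=(78,82),tin=(760,170),plug=(690,450)).items():print(n,f(*p,.03))
E
```

```text
[0.38768089 0.10862236 1.29254875]
yaw -5.9436027239122815 origin [0.53184497 0.07755424] resid mm [[-0.09455349  0.17357929]
 [-0.23365017  0.32857551]
 [ 0.09407202 -0.30704861]
 [ 0.23413164 -0.19510618]]
buttons/key/mid [[0.52003209 0.10894621]
 [0.51381912 0.04926875]
 [0.46421052 0.0845956 ]
 [0.58157618 0.07237676]] [0.5169256  0.07910748]
bolt [0.48352259 0.20071431 0.03      ]
wood [0.62215869 0.20297481 0.03      ]
tin [ 0.5866946  -0.09127298  0.03      ]
plug [ 0.4664464  -0.05985192  0.03      ]
```

Run:
```python
from h import *
move((.517,.079,.20),174.06)
```

```text
t 0.15 [0.16755749 0.62759251 0.22173   ] [-1.79916633e+02  5.99407687e-03  1.65057701e+02] F [-0.32971675 -0.23720808 -0.14229592] w 0.08722459468837451
shift cm [-47.90766467 -43.9907831    2.24202177] rotvec deg [-8.36661996e-02 -5.67552317e-04 -9.00230165e+00]
```

servo_tool(plan=[[0.53,[0,0,0],[0,0,-4.5]],[0.53,[0,0,0],[0,0,-4.5]],[0.53,[0,0,0],[0,0,0]]])

```text
time_s: 0.4
tool_pos: [0.1673, 0.6269, 0.2202]
tool_rot: [-179.8, -0.0, 174.4]
force: [-0.5, -0.2, -0.6]
grip_width: 0.0745
```

Run:
```python
from h import *
move((.517,.079,.20),174.06)
```

```text
t 0.4 [0.16732767 0.62687254 0.22018439] [-1.79763130e+02 -2.73215499e-02  1.74419080e+02] F [-0.52120926 -0.21020459 -0.55400517] w 0.07452404290083224
shift cm [-40.13058277 -51.11823651   2.21065231] rotvec deg [-0.23695441 -0.02657918  0.35913557]
```

servo_tool(plan=[[0.53,[-2,-2.55,0],[0,0,0]],[0.53,[-2,-2.55,0],[0,0,0]],[0.53,[-2,-2.55,0],[0,0,0]],[0.53,[-2,-2.55,0],[0,0,0]],[0.53,[-2,-2.55,0],[0,0,0]],[0.53,[-2,-2.55,0],[0,0,0]],[0.53,[-2,-2.55,0],[0,0,0]],[0.53,[-2,-2.55,0],[0,0,0]],[0.53,[-2,-2.55,0],[0,0,0]],[0.53,[-2,-2.55,0],[0,0,0]],[0.53,[-2,-2.55,0],[0,0,0]],[0.53,[-2,-2.55,0],[0,0,0]],[0.53,[-2,-2.55,0],[0,0,0]],[0.53,[-2,-2.55,0],[0,0,0]],[0.53,[-2,-2.55,0],[0,0,0]],[0.53,[-2,-2.55,0],[0,0,0]],[0.53,[-2,-2.55,0],[0,0,0]]])

```text
time_s: 1.82
tool_pos: [0.4611, 0.1421, 0.2157]
tool_rot: [-179.9, -0.4, 173.0]
force: [1.0, 1.1, -0.1]
grip_width: 0.0457
```

Run:
```python
from h import *
move((.517,.079,.20),174.06)
```

```text
t 1.8167 [0.46113102 0.14205161 0.21572654] [-179.90967602   -0.41112416  173.02635995] F [ 0.98010476  1.06561544 -0.06416418] w 0.04572636657333491
shift cm [-6.32221566 -5.57778065  1.53612347] rotvec deg [-0.08661272 -0.41192766 -1.03331134]
```

servo_tool(plan=[[0.52,[-2.1,-1.85,0.5],[0,0,-1]],[0.52,[-2.1,-1.85,0.5],[0,-0.4,0]],[0.52,[-2.1,-1.85,0.5],[0,0,0]],[0.52,[0,0,0],[0,0,0]],[0.52,[0,0,0],[0,0,0]]])

```text
time_s: 2.23
tool_pos: [0.5224, 0.0668, 0.2007]
tool_rot: [-179.8, 0.2, 172.6]
force: [1.2, 0.9, 0.1]
grip_width: 0.0455
```

Run:
```python
from h import *
move((.517,.079,.20),174.06)
c=env.read_camera("wrist");cv2.imwrite("pics/w1.png",c["image"]);print({k:v for k,v in c.items() if k!="image"})
```

```text
t 2.2333 [0.52237136 0.06684356 0.2006631 ] [-179.84471937    0.21106134  172.64949508] F [1.17466237 0.92759353 0.06178076] w 0.04548881276094792
shift cm [0.68848978 1.13710189 0.06069252] rotvec deg [-0.15787057  0.20913921 -1.41078847]
{'fx': 359.23993186294365, 'fy': 359.23993186294365, 'cx': 310.65643643286944, 'cy': 199.64919540231975, 'T_tool_cam': array([[ 1.02931670e-03, -9.67150291e-01, -2.54203177e-01,
         6.91949727e-02],
       [ 9.99999349e-01,  8.70236450e-04,  7.38254328e-04,
         5.98063176e-04],
       [-4.92786017e-04, -2.54203772e-01,  9.67150557e-01,
        -1.63843986e-01],
       [ 0.00000000e+00,  0.00000000e+00,  0.00000000e+00,
         1.00000000e+00]])}
```

View pics/w1.png

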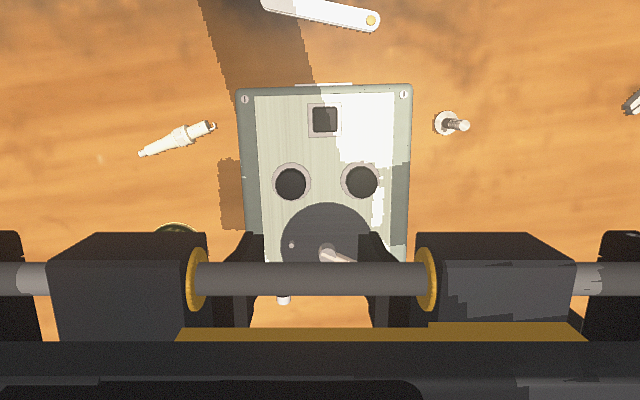

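The wrist view shows the right button at (290,184), the left at (360,182), the key at (324,119) and the pivot at about (329,252). The fingers are still over the dial side, high up.

Run:
```python
from h import *
o=env.get_obs();c=env.read_camera("wrist");Rt=R.from_euler("xyz",o["tool_rot"],degrees=True).as_matrix();T=c["T_tool_cam"]
M=Rt@T[:3,:3];C=o["tool_pos"]+Rt@T[:3,3]
f=lambda u,v,z:ray((u,v),c,M,C,z)
fit(f(360,182,.071),f(290,184,.071),f(324,119,.069),f(329,252,.069))
move((.517,.079,.12),174.06)
```

```text
yaw -4.686104283782706 origin [0.53279241 0.07876928] resid mm [[ 0.59818447 -1.48886111]
 [-0.16601832  0.16910069]
 [ 1.22800148  0.3779718 ]
 [-1.66016762  0.94178862]]
buttons/key/mid [[0.52029345 0.10989445]
 [0.51539164 0.05009502]
 [0.46501971 0.08432467]
 [0.58262527 0.07468444]] [0.51784255 0.07999474]
t 2.3333 [0.52193604 0.06755666 0.2008493 ] [-179.84553666    0.22248668  172.79578329] F [-0.16262333  0.12275702  0.10035801] w 0.04544297696721007
shift cm [0.66460374 1.09518488 8.07948732] rotvec deg [-0.15691143  0.22077343 -1.26451425]
```

The two estimates agree to about 1 mm. I'll take the midpoint as (0.517, 0.079).

servo_tool(plan=[[0.52,[0.35,0.6,2],[0,0,-1.3]],[0.52,[0.3,0.55,2],[0,0,0]],[0.52,[0,0,2],[0,0,0]],[0.52,[0,0,2],[0,0,0]],[0.52,[0,0,0],[0,0,0]],[0.52,[0,0,0],[0,0,0]]])

```text
time_s: 2.83
tool_pos: [0.5151, 0.0891, 0.1208]
tool_rot: [179.8, 0.4, 174.6]
force: [0.5, 1.3, 0.0]
grip_width: 0.0453
```

Run:
```python
from h import *
move((.517,.0792,.09),174.1)
```

```text
t 2.8333 [0.51512339 0.08908736 0.12083646] [179.78723099   0.38262506 174.60478326] F [0.47479737 1.26591786 0.04602171] w 0.045271004936484005
shift cm [-0.25919733 -0.97816247  3.08183489] rotvec deg [0.21445233 0.38168489 0.50549125]
```

servo_tool(plan=[[0.52,[-0.2,-0.8,0],[0,0,0.5]],[0.52,[0,0,0],[0,0,0]],[0.52,[0,0,0],[0,0,0]],[0.52,[0,0,0],[0,0,0]]])

```text
time_s: 3.17
tool_pos: [0.5179, 0.0822, 0.1249]
tool_rot: [179.6, 0.6, 174.2]
force: [1.3, -0.1, -0.3]
grip_width: 0.045
```

Run:
```python
from h import *
move((.517,.0792,.09),174.1)
```

```text
t 3.1667 [0.51786049 0.08222792 0.12488106] [179.61382939   0.62632259 174.16752727] F [ 1.2991397  -0.1358831  -0.31871139] w 0.04502048682690362
shift cm [ 0.0929594  -0.33346551  3.48512978] rotvec deg [0.38653581 0.62609259 0.06963704]
```

servo_tool(plan=[[0.52,[0.05,-0.3,1],[0.4,0.6,0]],[0.52,[0,0,1],[0,0,0]],[0.52,[0,0,0.5],[0,0,0]],[0.52,[0,0,0],[0,0,0]],[0.52,[0,0,0],[0,0,0]],[0.52,[0,0,0],[0,0,0]]])

```text
time_s: 3.67
tool_pos: [0.518, 0.0788, 0.0981]
tool_rot: [-180.0, 0.1, 174.1]
force: [-0.8, -0.1, 0.2]
grip_width: 0.0451
```

Run:
```python
from h import *
move((.517,.0792,.068),174.1)
c=env.read_camera("wrist");cv2.imwrite("pics/w2.png",c["image"])
```

```text
t 3.6667 [0.51795751 0.07880188 0.09813048] [-1.79984061e+02  5.29500559e-02  1.74105818e+02] F [-0.79765085 -0.1056933   0.17401667] w 0.04508036891525976
shift cm [0.10211712 0.0306065  3.01294693] rotvec deg [-0.01593661  0.05295086  0.00581041]
```

View pics/w2.png

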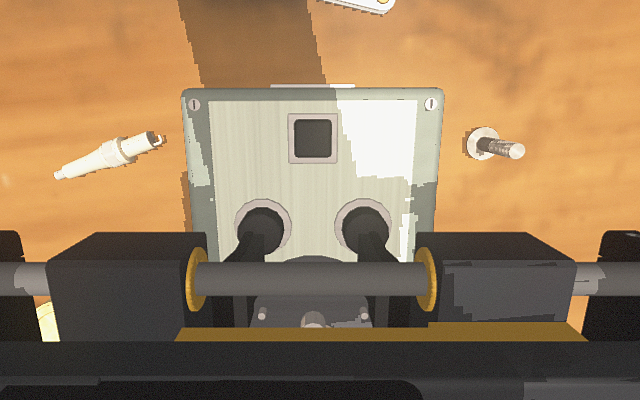

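Each finger is above its button, with the buttons at (262,228) and (362,228). Next I descend onto them.

servo_tool(plan=[[0.52,[0.1,0,0.9],[0,0,0]],[0.52,[0,0,0.7],[0,0,0]],[0.52,[0,0,0.3],[0,0,0]],[0.52,[0,0,0.3],[0,0,0]],[0.52,[0,0,0.3],[0,0,0]],[0.52,[0,0,0.3],[0,0,0]]])

```text
time_s: 4.22
tool_pos: [0.5175, 0.0793, 0.0685]
tool_rot: [180.0, 0.1, 174.1]
force: [-2.0, -0.6, 4.9]
grip_width: 0.0451
```

servo_tool(plan=[[0.52,[0,0,0.4],[0,0,0]],[0.52,[0,0,0.4],[0,0,0]],[0.52,[0,0,0.4],[0,0,0]],[0.52,[0,0,0.4],[0,0,0]]])

```text
time_s: 4.55
tool_pos: [0.5179, 0.0794, 0.0642]
tool_rot: [179.7, -0.2, 174.1]
force: [-13.3, -2.2, 31.0]
grip_width: 0.0455
```

servo_tool(plan=[[0.52,[0,0,0.25],[0,0,0]],[0.52,[0,0,0.25],[0,0,0]],[0.52,[0,0,0.25],[0,0,0]],[0.52,[0,0,0.25],[0,0,0]],[0.52,[0,0,0.25],[0,0,0]],[0.52,[0,0,0.25],[0,0,0]],[0.52,[0,0,0.25],[0,0,0]],[0.52,[0,0,0.25],[0,0,0]],[0.52,[0,0,0.25],[0,0,0]],[0.52,[0,0,0.25],[0,0,0]],[0.52,[0,0,0.25],[0,0,0]],[0.52,[0,0,0.25],[0,0,0]]])

```text
time_s: 5.55
tool_pos: [0.5179, 0.0794, 0.0646]
tool_rot: [179.0, -0.8, 174.0]
force: [-7.6, -1.6, 19.8]
grip_width: 0.0448
```

Run:
```python
from h import *
move((.517,.0792,.064),174.1)
a=env.read_camera("top")["image"][180:280,280:410];b=env.read_camera("side")["image"][160:240,270:400]
cv2.imwrite("pics/p1.png",cv2.vconcat([cv2.resize(x,(520,k),interpolation=2) for x,k in((a,280),(b,320))]))
```

```text
t 5.55 [0.5178681  0.07941995 0.06461983] [179.02655568  -0.79401144 174.04801826] F [-7.64107048 -1.56339778 19.79497861] w 0.04481872937346722
shift cm [ 0.08319455 -0.03194624  0.06260859] rotvec deg [ 0.97378886 -0.79355072 -0.05872471]
```

View pics/p1.png

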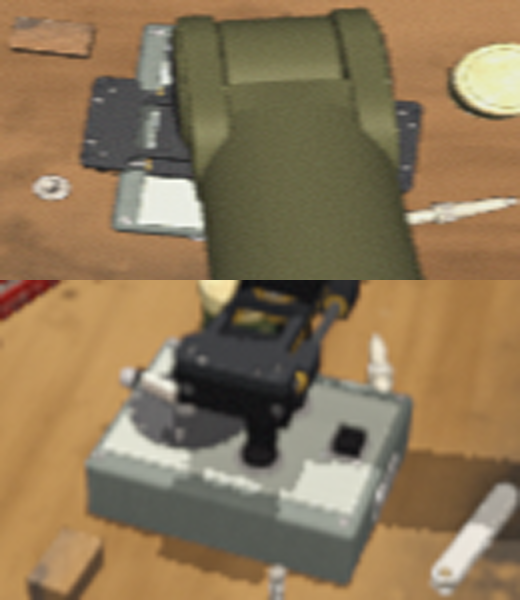

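The side view shows the pointer moving, now toward the back (around (150,385)). I'll keep holding and trim out the small tilt drift.

servo_tool(plan=[[0.52,[0,0,0.28],[0.4,-0.3,0]],[0.52,[0,0,0.28],[0.3,-0.3,0]],[0.52,[0,0,0.28],[0.3,-0.3,0]],[0.52,[0,0,0.28],[0.3,-0.2,0]],[0.52,[0,0,0.28],[0.2,-0.2,0]],[0.52,[0,0,0.28],[0.2,-0.2,0]],[0.52,[0,0,0.28],[0.2,-0.2,0]],[0.52,[0,0,0.28],[0.2,-0.2,0]],[0.52,[0,0,0.28],[0.2,-0.2,0]],[0.52,[0,0,0.28],[0.2,-0.2,0]],[0.52,[0,0,0.28],[0.2,-0.2,0]],[0.52,[0,0,0.28],[0.2,-0.2,0]]])

```text
time_s: 6.65
tool_pos: [0.5182, 0.0794, 0.0647]
tool_rot: [-178.9, 1.3, 173.8]
force: [-10.8, -1.6, 22.7]
grip_width: 0.0451
```

servo_tool(plan=[[0.52,[0,0,0.28],[0.1,-0.1,0]],[0.52,[0,0,0.28],[0.1,-0.1,0]],[0.52,[0,0,0.28],[0.1,-0.1,0]],[0.52,[0,0,0.28],[0.1,-0.1,0]],[0.52,[0,0,0.28],[0.1,-0.1,0]],[0.52,[0,0,0.28],[0.1,-0.1,0]],[0.52,[0,0,0.28],[0.1,-0.1,0]],[0.52,[0,0,0.28],[0.1,-0.1,0]],[0.52,[0,0,0.28],[0.1,-0.1,0]],[0.52,[0,0,0.28],[0.1,-0.1,0]],[0.52,[0,0,0.28],[0.1,-0.1,0]],[0.52,[0,0,0.28],[0.1,-0.1,0]]])

```text
time_s: 7.65
tool_pos: [0.5182, 0.0795, 0.0649]
tool_rot: [-178.5, 1.7, 173.7]
force: [-9.1, -2.1, 22.6]
grip_width: 0.0452
```

servo_tool(plan=[[0.52,[0,0,0.3],[-0.3,0.3,0]],[0.52,[0,0,0.3],[-0.3,0.3,0]],[0.52,[0,0,0.3],[-0.2,0.3,0]],[0.52,[0,0,0.3],[-0.2,0.2,0]],[0.52,[0,0,0.3],[-0.1,0.1,0]],[0.52,[0,0,0.3],[0,0,0]],[0.52,[0,0,0.3],[0,0,0]],[0.52,[0,0,0.3],[0,0,0]],[0.52,[0,0,0.3],[0,0,0]],[0.52,[0,0,0.3],[0,0,0]],[0.52,[0,0,0.3],[0,0,0]],[0.52,[0,0,0.3],[0,0,0]]])

```text
time_s: 8.65
tool_pos: [0.5185, 0.0795, 0.0643]
tool_rot: [179.5, -0.3, 173.7]
force: [-8.8, -1.6, 23.8]
grip_width: 0.0452
```

Run:
```python
from h import *
move((.517,.0792,.064),174.1)
b=env.read_camera("side")["image"][160:240,270:400];w=env.read_camera("wrist")["image"][180:360,200:430]
cv2.imwrite("pics/p2.png",cv2.vconcat([cv2.resize(b,(460,284),interpolation=2),cv2.resize(w,(460,310))]))
```

```text
t 8.65 [0.51854187 0.07948821 0.06434514] [179.48703458  -0.30519368 173.73924559] F [-8.80519304 -1.57469428 23.83430959] w 0.04520253078158916
shift cm [ 0.14993839 -0.04577818  0.03490423] rotvec deg [ 0.51392332 -0.30357574 -0.36211734]
```

View pics/p2.png

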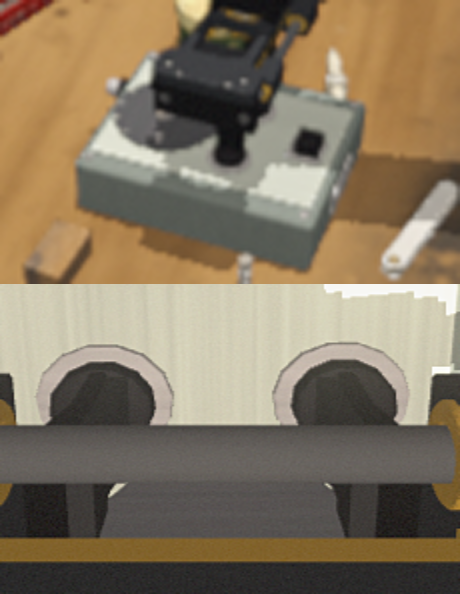

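The pointer has left the visible (left and back) sector, and both buttons sit flush down. I'll hold about 2 s more for certainty, then lift and look.

servo_tool(plan=[[0.52,[0,0,0.3],[0.2,-0.1,0]],[0.52,[0,0,0.3],[0.1,-0.1,0]],[0.52,[0,0,0.3],[0.1,0,0]],[0.52,[0,0,0.3],[0.1,0,0]],[0.52,[0,0,0.3],[0,0,0]],[0.52,[0,0,0.3],[0,0,0]],[0.52,[0,0,0.3],[0,0,0]],[0.52,[0,0,0.3],[0,0,0]],[0.52,[0,0,0.3],[0,0,0]],[0.52,[0,0,0.3],[0,0,0]],[0.52,[0,0,0.3],[0,0,0]],[0.52,[0,0,0.3],[0,0,0]],[0.52,[0,0,0.3],[0,0,0]],[0.52,[0,0,0.3],[0,0,0]],[0.52,[0,0,0.3],[0,0,0]],[0.52,[0,0,0.3],[0,0,0]],[0.52,[0,0,0.3],[0,0,0]],[0.52,[0,0,0.3],[0,0,0]],[0.52,[0,0,0.3],[0,0,0]],[0.52,[0,0,0.3],[0,0,0]]])

```text
time_s: 10.42
tool_pos: [0.5186, 0.0795, 0.0647]
tool_rot: [178.7, -1.3, 173.6]
force: [-9.4, -1.8, 23.8]
grip_width: 0.0455
```

servo_tool(plan=[[0.52,[0,0,-0.5],[0,0,0]],[0.52,[0,0,-0.6],[0,0,0]],[0.52,[0,0,-1],[0,0,0]],[0.52,[0,0,-1.5],[0,0,0]],[0.52,[0,0,-1.5],[0,0,0]],[0.52,[0,0,-1.5],[0,0,0]],[0.52,[0,0,-1.5],[0,0,0]],[0.1,[0,0,-1.5],[0,0,0]],[0,[0,0,-1],[0,0,0]],[0,[0,0,0],[0,0,0]],[0,[0,0,0],[0,0,0]],[0,[0,0,0],[0,0,0]]])

```text
time_s: 11.42
tool_pos: [0.5214, 0.0763, 0.178]
tool_rot: [178.7, -1.2, 173.6]
force: [-0.0, -0.4, -0.0]
grip_width: 0.0194
```

Run:
```python
from h import *
move((.4645,.0845,.10),174.1)
w=env.read_camera("wrist")["image"]
cv2.imwrite("pics/w3.png",w)
```

```text
t 11.4167 [0.52139782 0.07634873 0.17798909] [178.67202801  -1.17034783 173.60242893] F [-0.00075941 -0.38967218 -0.00386522] w 0.019427116625567852
shift cm [ 5.58468513e+00 -7.41535066e-03  7.91658156e+00] rotvec deg [ 1.33299927 -1.16452226 -0.51109436]
```

View pics/w3.png

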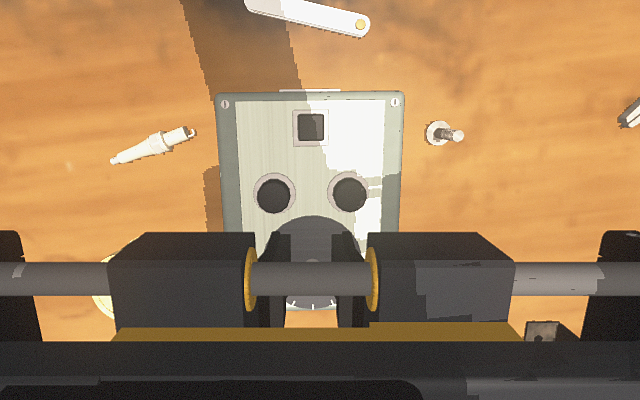

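The buttons are up again and the dial is hidden by the hand. I'll move over the key and check from the fixed cameras.

servo_tool(plan=[[0,[1.2,0,0],[1.3,-1.1,-0.5]],[0,[1.2,0,0],[0,0,0]],[0,[1.2,0,0],[0,0,0]],[0,[1.2,0,1],[0,0,0]],[0,[0,0,1],[0,0,0]],[0,[0,0,0],[0,0,0]],[0,[0,0,0],[0,0,0]],[0,[0,0,0],[0,0,0]]])

```text
time_s: 12.13
tool_pos: [0.4673, 0.0805, 0.1514]
tool_rot: [-179.8, -0.6, 174.1]
force: [-0.2, -0.6, -0.5]
grip_width: 0.0003
```

Run:
```python
from h import *
move((.4645,.0845,.09),174.1)
a=env.read_camera("top")["image"][180:280,280:410];b=env.read_camera("side")["image"][160:240,270:400]
cv2.imwrite("pics/p3.png",cv2.vconcat([cv2.resize(x,(520,k),interpolation=2) for x,k in((a,280),(b,320))]))
```

```text
t 12.1333 [0.46729763 0.08050115 0.15143365] [-179.7994866    -0.61213356  174.08841012] F [-0.21575404 -0.64161385 -0.48631826] w 0.00034294085408998674
shift cm [0.25380965 0.39045262 6.14509855] rotvec deg [-0.20044958 -0.61215321 -0.01051864]
```

View pics/p3.png

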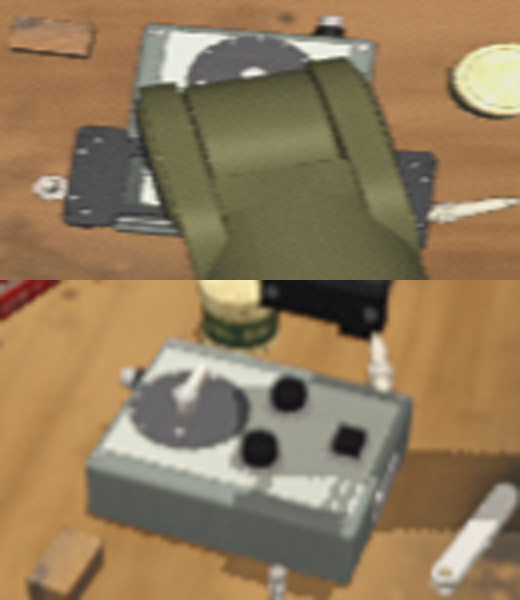

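The side view shows the pointer from its hub (185,393) to (205,370), toward the box's right. I'll check its angle by projection.

Run:
```python
from h import *
c=env.read_camera("side");im=c["image"]
K=np.array([[c["fx"],0,c["cx"]],[0,c["fy"],c["cy"]],[0,0,1]])
y=np.radians(-5.6);Rb=np.array([[np.cos(y),-np.sin(y)],[np.sin(y),np.cos(y)]]);o=np.array([.5323,.0781])
P=lambda x,yy,z:cv2.projectPoints(np.array([[*(Rb@[x,yy]+o),z]]),c["rvec"],c["tvec"],K,None)[0].ravel()
print("hub",P(.05,0,.069))
for a in(3.14,3.0,2.8,2.6,2.3):print(a,P(.05+.036*np.sin(a),.036*np.cos(a),.069))
print(im.max(2)[247-2-0:265,:][:0]);print(im.min(2)[246:265,308:328])
```

```text
hub [317.30306458 187.86788822]
3.14 [321.97501586 180.178778  ]
3.0 [320.26765298 179.84832148]
2.8 [317.74333683 179.64341149]
2.6 [315.20293728 179.75830415]
2.3 [311.56681516 180.51865334]
[]
[[74 75 77 78 80 83 84 83 84 84 85 89 89 89 88 88 87 85 84 84]
 [76 76 76 78 80 81 82 83 85 86 86 88 90 91 91 91 87 85 82 81]
 [79 75 76 78 80 80 80 81 85 86 87 92 92 91 91 90 91 86 84 83]
 [78 76 77 79 79 78 77 80 83 86 90 92 92 91 92 92 90 88 85 83]
 [81 82 81 81 80 78 80 81 83 87 89 91 91 93 91 93 90 87 84 83]
 [85 85 85 84 83 81 81 84 86 89 89 92 92 92 93 93 91 88 85 84]
 [86 86 86 86 84 83 84 85 90 88 92 92 93 92 93 92 92 88 84 83]
 [84 85 86 87 85 84 85 88 89 89 89 90 90 91 92 92 92 89 84 84]
 [81 83 86 88 84 85 85 88 90 89 89 89 90 90 92 91 90 88 84 84]
 [79 84 85 85 84 85 87 88 89 89 90 89 90 91 92 92 89 86 86 84]
 [80 85 85 84 83 85 87 86 89 90 90 91 89 91 92 91 90 88 86 85]
 [83 84 83 83 85 86 85 86 87 87 87 88 90 92 93 92 91 89 87 86]
 [82 83 83 83 84 84 85 86 87 87 87 87 88 92 92 91 90 89 89 87]
 [81 80 79 81 83 84 86 86 86 86 87 88 90 90 89 90 89 89 89 87]
 [80 78 77 78 82 84 85 86 87 86 86 88 90 89 87 88 89 89 89 88]
 [80 78 78 80 82 84 85 86 85 86 88 88 89 88 86 89 90 89 89 87]
 [83 80 82 82 83 84 85 85 85 86 88 90 89 86 87 89 90 89 87 88]
 [81 81 82 84 84 85 86 85 87 86 89 90 90 87 89 88 88 87 85 87]
 [81 82 83 84 84 87 85 86 85 89 91 91 89 90 91 90 88 87 86 85]]
```

Measured hub-to-tip is (5.4,-7) px. The prediction is (4.7,-7.7) at 3.14 rad and (3,-8) at 3.0, so the pointer is home. Next is the key.

servo_tool(plan=[[0,[0.25,0.35,1],[0,-0.5,0]],[0,[0,0,1.5],[0,0,0]],[0,[0,0,1.5],[0,0,0]],[0,[0,0,0.8],[0,0,0]],[0,[0,0,0],[0,0,0]],[0,[0,0,0],[0,0,0]],[0,[0,0,0],[0,0,0]]])

```text
time_s: 12.87
tool_pos: [0.4703, 0.0843, 0.1055]
tool_rot: [-179.9, 0.3, 174.0]
force: [-0.6, -0.4, 1.2]
grip_width: 0.0005
```

Run:
```python
from h import *
move((.4645,.0845,.063),174.1)
w=env.read_camera("wrist")["image"]
cv2.imwrite("pics/w4.png",w)
```

```text
t 12.8667 [0.47033639 0.08430902 0.10554772] [-179.91401206    0.33463868  173.9650469 ] F [-0.64955487 -0.43225535  1.18533953] w 0.0004687048391163039
shift cm [ 0.60725253 -0.03598886  4.25135648] rotvec deg [-0.08638176  0.3345372  -0.1352038 ]
```

View pics/w4.png

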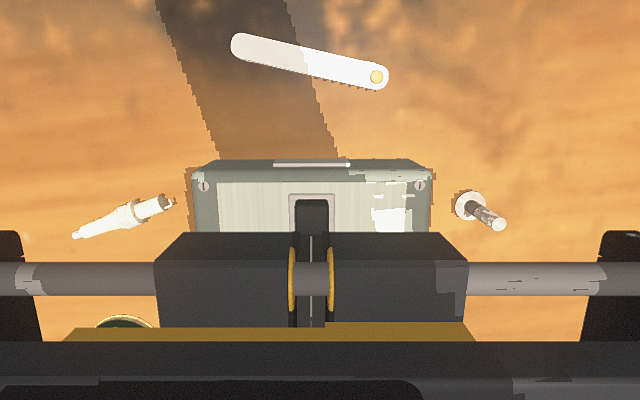

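The closed fingers line up with the key at (311,215). I need about 6 mm more in tool x, then go down.

servo_tool(plan=[[0,[0.55,0,0.6],[0,0,0]],[0,[0,0,0.8],[0,0,0]],[0,[0,0,0.6],[0,0,0]],[0,[0,0,0.3],[0,0,0]],[0,[0,0,0],[0,0,0]],[0,[0,0,0],[0,0,0]]])

```text
time_s: 13.42
tool_pos: [0.4658, 0.0854, 0.082]
tool_rot: [180.0, 0.5, 174.0]
force: [0.2, 0.0, -0.7]
grip_width: 0.0006
```

servo_tool(plan=[[0,[0.1,-0.1,0.5],[0,0.4,0]],[0,[0,0,0.5],[0,0,0]],[0,[0,0,0.4],[0,0,0]],[0,[0,0,0.4],[0,0,0]],[0,[0,0,0.4],[0,0,0]],[0,[0,0,0.35],[0,0,0]],[0,[0,0,0.35],[0,0,0]]])

```text
time_s: 14.0
tool_pos: [0.4661, 0.0849, 0.063]
tool_rot: [179.8, -0.2, 173.9]
force: [-12.1, -2.9, 32.6]
grip_width: 0.0006
```

Fully down (z 0.063, 32 N). I'll hold briefly, then release and lift.

servo_tool(plan=[[0,[0,0,0.25],[0,0,0]],[0,[0,0,0.25],[0,0,0]],[0,[0,0,0.25],[0,0,0]],[0,[0,0,-0.5],[0,0,0]],[0,[0,0,-0.8],[0,0,0]],[0,[0,0,-1.2],[0,0,0]],[0,[0,0,-1.5],[0,0,0]],[0,[0,0,-1.5],[0,0,0]],[0,[0,0,-1.5],[0,0,0]],[0,[0,0,-1],[0,0,0]],[0,[0,0,0],[0,0,0]],[0,[0,0,0],[0,0,0]],[0,[0,0,0],[0,0,0]],[0,[0,0,0],[0,0,0]]])

```text
time_s: 15.17
tool_pos: [0.4662, 0.0836, 0.1453]
tool_rot: [179.7, -0.5, 173.9]
force: [0.3, 0.6, 0.3]
grip_width: 0.0001
```

Run:
```python
from h import *
move((.4645,.0845,.15),174.1)
a=env.read_camera("top")["image"][160:310,260:430];b=env.read_camera("side")["image"][140:250,270:410]
cv2.imwrite("pics/p4.png",cv2.hconcat([cv2.resize(a,(400,353)),cv2.resize(b,(400,353))]))
```

```text
t 15.1667 [0.46616307 0.08359953 0.14532565] [179.66712608  -0.50820646 173.86139562] F [0.3463295  0.59855996 0.33072635] w 7.85299661360616e-05
shift cm [ 0.17912219  0.07445251 -0.46544031] rotvec deg [ 0.33392946 -0.50751119 -0.24007842]
```

View pics/p4.png

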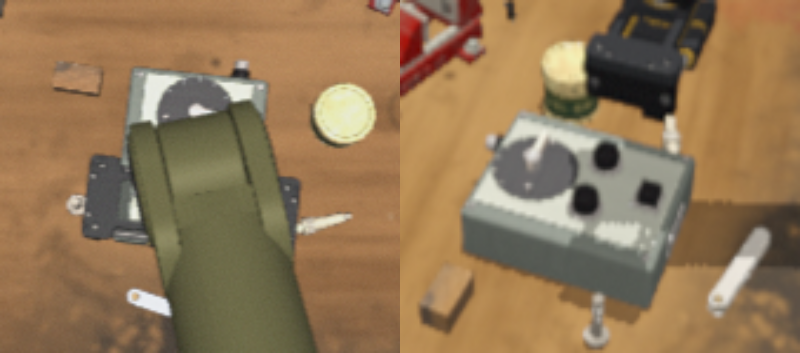

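The buttons at (585,198) and (606,155) and the key at (650,193) are all up. The pointer is to the right and the visible bystanders are in place. Handing in.

```bash
python3 -c "
from cell import env
print(env.sign_off())"
```

```text
the job is handed in; nothing more can be done
None
```

I pressed both round buttons down together, one fingertip on each, and held them about 6 s. I then lifted off, closed the fingers, pressed the square key fully down once and released it. The job was handed in at about 15 s of the 45 s allowed; sign-off gives no verdict.

**Pointer:** before pressing the key, I compared the pointer's direction in the side image with its projected position. It matched about 3.14 rad, its right-hand stop. That was an image estimate, since the joint angle can't be read directly.

**Buttons and key:** the final pictures show both buttons and the key up, with the gripper clear at 145 mm and only about 0.7 N reading on the tool.

**Bystanders:** the spark plug, wood block, tin, gauge and bolt look unmoved. The pliers were outside the last crop and I did not recheck them, but the arm's descents were all at the box, well away from them.

**Deviations:** the tool tilted up to 1.7° during the hold, which I trimmed. Contact force on the tool was about 20–33 N while the buttons and key were fully down.

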